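# Put the cook book away upright in its rack

### The arm

A 6-joint arm with a two-finger parallel gripper is mounted at the origin on a cart in front of the work surface, level with it; the furniture and walls round the work are solid. World frame = base frame: x ahead of the robot, y to its left, z up, the work surface at z = 0. Lengths are in m, angles in degrees, forces in N, time in s.
With the tool pointing down it reaches from about 0.35 to 0.875 m from the base axis. Payload 4.2 kg.
Tool frame: the origin (TCP) lies midway between the tips of the shut fingers; the grasp point (between the pads) lies 19 mm behind it; z points along the fingers, y is the line along which they close (so a half turn about z gives the same grasp; the last joint's range is limited). The gripper opens to 87 mm and grips with 3 to 60 N. Pads are 19 mm wide; open, the fingers measure 117 mm over their backs; the gripper's body (75 mm by 190 mm) begins 51 mm behind the grasp point.
Start: joints at [-58.293, 22.042, 0.453, 0, -68.411, -14.817], TCP at [0.182, -0.598, 0.223] pointing down, gripper open.
Joint ranges: [-179.83, 179.83], [-69.29, 118.12], [-61.27, 80.66], [-181.25, 117.63], [-171.15, -9.14], [-177.46, 177.46]. Speed limits (degrees/s): [159.86, 159.86, 180, 180, 180, 180].

### API

Orientations are given as a 3x3 rotation matrix whose columns are the frame's x, y, z axes.
In Python, from station import r gives the robot as it stands.
- The arm moves only by the shell command python3 steer.py, which reads ROWS from standard input. ROWS is a JSON object whose key "rows" holds a list of rows, 1 to 8 of them, each of 7 numbers: the opening from 0.0 (shut) to 1.0 (fully open), then dx, dy, dz in normalised numbers (1 is 80 cm), then a rotation vector rx, ry, rz in a scale on which 1.0 is 90 degrees; each row is the pose to reach, as a shift and turn from the pose commanded when the command began, along the tool's axes at that moment; what a row does not reach only later rows make up. A row lasts 1/10 s, in which the tool goes at most 0.05 m and 8.59 degrees, less where a joint would pass 70% of its speed; a pose out of reach is approached as far as the arm can. The fingers move at their own pace and stop on an object; the grip force is fixed at half the most. Time passes only in rows, so rows that do not move let the fingers close. It prints the time, the measured TCP pose, the force, the opening and the grip force at its end. Input that does not fit is refused with a message, and nothing moves.
- r.sense(): the state, without advancing time (a new reading comes with each control period).
- r.capture(name): name is "side" or "top" or "wrist"; returns a dict with "pixels" (384x512x3 uint8, red, green, blue), "z_map" (384x512 float32, m along the optical axis (not along the pixel's ray), 0 where there is no reading), "K" (3x3 intrinsics, pixels), "distortion" ([k1, k2, p1, p2, k3] as OpenCV has them; the pictures are not rectified), "world_from_camera" (4x4, takes a point from camera to world coordinates). Camera axes: x right, y up, looking along -z (the intrinsics and any distortion apply to the point x, -y, -z); pixel columns grow to the right and rows downward; lengths in m; the calibration is good to about 2 mm. A picture is of the moment at which its call begins.
- r.finish_job(): hands the job in; it is judged then, once.
The state is a dict: "time_s": time; "joints": joint angles; "joint_velocities": joint speeds; "effort": joint torques, N m; "tcp_pos": TCP position; "ee_rot": TCP orientation; "wrist_force": force on the tool from outside, world axes, zero at the start; "moment": the same for the moment, N m; "gripper_width": opening from 0.0 (shut) to 1.0 (fully open); "gripper_force": force on a finger pad.
Only numpy, scipy, OpenCV 4.12 (cv2) and the standard library are available. Lean on these libraries where they do the work, as an engineer would, in place of code of your own. Each camera call takes 0.05 s, during which the arm holds its last target. There are 200 camera calls.

### The job

Cooking is done: take the blue cook book off its sloping reading stand and stand it upright in the wooden book rack, on its foot (the short edge it rests on now), its covers facing the rack's two ends and about centred across the rack's width. Let go of it, then gently slide the rack's bookend (the steel plate with a wooden knob) up until the book is held snugly between bookend and fixed end. Do not drop the book or let it topple, and leave the egg timer, salt shaker and pepper mill alone.

Things in the scene. Friction and masses are not known exactly. Their poses are not given: they have to be found in the camera images.
- cook_book: Blue cook book, a closed solid block 174 (its x) x 110 (y) x 28 mm (z), 0.33 kg. Origin: centre of the back cover (z = 0); front cover at z = 28. +x points from foot (short edge it stands on) to top edge, +z out of the front cover. Starts lying on the stand's panel at 50 degrees from level, foot on the ledge; its top 66 mm stand free above the panel, so a finger can pass behind.
- book_top (a point): centre of the cook book's top edge face (book frame x = +87 mm, y = 0, z = 14 mm, mid thickness)
- book_foot (a point): centre of the cook book's foot edge face (book frame x = -87 mm, y = 0, z = 14 mm, mid thickness)
- book_stand: Fixed reading stand, pale wood on dark wire legs, 150 mm wide (y); origin on the worktop under its middle. Open front looks to its -x. The 8 mm panel rises towards +x at 50 degrees from x = -50, z = 32 mm at the ledge to x = 19, z = 115 mm. The ledge, square to the panel, is 37 mm deep with a 6 mm lip. Wire feet reach x = -80 to 80 mm.
- book_rack: Fixed pale wood book rack: base board 140 (its x) x 225 mm (y, -107 to 118), top face at z = 10 mm; origin on the worktop under its middle. The fixed end is an upright plate at y = -100 to -90 mm, 83 mm high, 120 mm wide. The book's place is on the base between it and the sliding bookend.
- bookend (a joint): slide of the dark steel bookend in the rack, m: 0 = fully open, grows towards the fixed end (rack -y), stop 0.080. Inner face of its plate (6 mm thick, 90 wide, top at z = 80 mm) is at rack y = 5 mm minus the joint value; with the 28 mm book clamped against the fixed end it reads 0.067. Friction 1.5 N, no spring; stays where left, pushes the standing book along.
- bookend_knob (a point): centre of the top of the bookend's upright wooden knob, 24 mm diameter, 45 mm high (top 60 mm, foot plate below it 16 mm above the worktop), 78 mm outward (rack +y) from the inner face of the bookend plate
- egg_timer: white and black kitchen timer, 59 mm diameter, 59 mm high, standing loose; origin at the centre of its underside; leave alone
- salt_shaker: glass salt shaker, 44 mm diameter, 90 mm high, standing loose; origin at the centre of its underside; leave alone
- pepper_mill: dark wooden pepper mill, 58 mm diameter, 130 mm high, standing loose; origin at the centre of its underside; leave alone

How it is judged:
By the outcome, as a careful person would: the job done as asked, in the order asked, and still so for the second after the job is handed in, with the robot touching nothing.
It also fails if it takes over 54 s, if anything falls off the work surface, if the arm or the gripper's body presses on something with over 40 N, if the wrist force passes 120 N, or if a joint passes its speed limit or range.

## Working session

There is one attempt and no reset: what is moved stays moved. The work goes in short steps, Python scripts to look and compute and a shell command to move; the robot and the scene stay as the last step left them, time stands still between calls to the robot, and variables do not carry over. Pictures are saved under pics/ and viewed, at most 10 in all, crops included, and the job is handed in when it is done.

```bash
ls; mkdir -p pics
cat > h.py <<'E'
import numpy as np, cv2, pickle
from station import r
def shot(n,f):
    c=r.capture(n); cv2.imwrite(f'pics/{f}.png',c['pixels'][:,:,::-1]); pickle.dump({k:np.asarray(v) for k,v in c.items()},open(f'pics/{f}.pkl','wb')); return c
def cloud(c):
    z=c['z_map']; h,w=z.shape
    u,v=np.meshgrid(np.arange(w),np.arange(h))
    p=cv2.undistortPoints(np.stack([u,v],-1).reshape(-1,1,2).astype(float),np.array(c['K'],float),np.array(c['distortion'],float)).reshape(h,w,2)
    P=np.stack([p[...,0]*z,-p[...,1]*z,-z,np.ones_like(z)],-1)
    W=P@np.asarray(c['world_from_camera']).T
    W=W[...,:3].copy(); W[z<=0]=np.nan
    return W
E
python3 - <<'E'
from h import *
import cv2
a=shot('side','s0');b=shot('top','t0')
s=r.sense();print(s['time_s'],s['tcp_pos'],s['ee_rot'],s['joints'])
for c in(a,b):print(np.round(c['world_from_camera'],3))
E
```

```text
pics
station.py
steer.py
0.1 [ 0.18146047 -0.59752109  0.22156702] [[-9.56907466e-01 -2.90392254e-01 -6.62846271e-04]
 [-2.90392994e-01  9.56905695e-01  1.84388285e-03]
 [ 9.88320741e-05  1.95691118e-03 -9.99998080e-01]] [-5.82920292e+01  2.20869332e+01  3.88079262e-01 -2.49689188e-02
 -6.84109867e+01 -1.48172813e+01]
[[-0.856  0.338 -0.39   0.085]
 [-0.516 -0.559  0.649  0.784]
 [ 0.001  0.757  0.653  0.948]
 [ 0.     0.     0.     1.   ]]
[[-2.000e-02  9.700e-01 -2.440e-01  3.670e-01]
 [-1.000e+00 -2.100e-02  1.000e-03  3.000e-03]
 [-4.000e-03  2.440e-01  9.700e-01  1.046e+00]
 [ 0.000e+00  0.000e+00  0.000e+00  1.000e+00]]
```

View pics/s0.png

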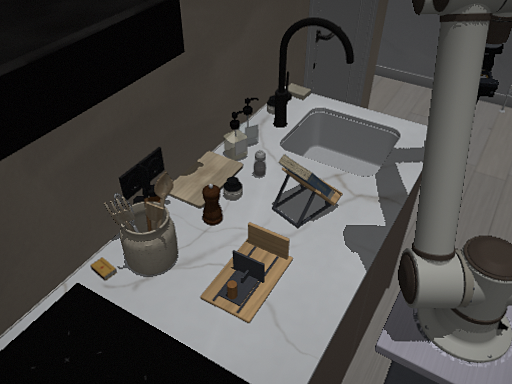

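View pics/t0.png

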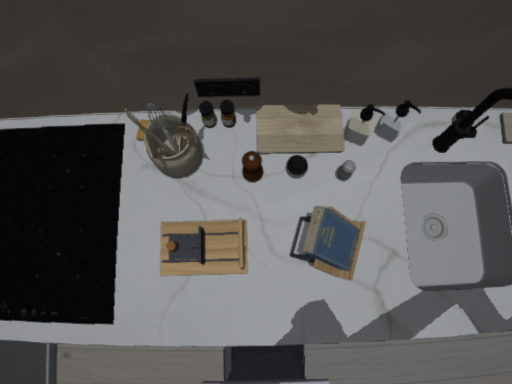

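The side view shows the stand with the book around (310,180), the rack around (248,270) and the knob at (231,288). The top view shows the book's cover at (335,238) with its page edge on the left at (315,232), so the stand rises towards +y. The rack is at (203,247) with its fixed end at col 242, and the knob is at (170,245).

```bash
cat > m.py <<'E'
from h import *
from scipy.spatial import cKDTree
for f in('t0','s0'):
    c=pickle.load(open(f'pics/{f}.pkl','rb'));W=cloud(c);px=c['pixels'].astype(int)
    R,G,B=px[...,0],px[...,1],px[...,2]
    bx=(slice(195,285),slice(290,370)) if f=='t0' else (slice(145,230),slice(265,350))
    m=np.zeros(R.shape,bool);m[bx]=True
    blue=m&(B>R+15)&np.isfinite(W[...,2])&(W[...,2]>.05)
    P=W[blue];print(f,'blue',len(P),P.min(0),P.max(0))
    if len(P)>50:
        for _ in range(3):
            q=P.mean(0);n=np.linalg.svd(P-q)[2][2];n*=np.sign(n[2]);d=(P-q)@n;P=P[abs(d)<.004]
        print('plane',q,n,'tilt',np.degrees(np.arccos(n[2])),'az of -n',np.degrees(np.arctan2(-n[1],-n[0])),np.std(d))
        # all points within plane
        r2=cv2.minAreaRect(np.c_[(P-q)@np.cross([0,0,1],n)/np.linalg.norm(np.cross([0,0,1],n)),(P-q)@np.cross(n,np.cross([0,0,1],n))/np.linalg.norm(np.cross([0,0,1],n))].astype(np.float32));print(r2)
    # rack
    bx=(slice(210,285),slice(150,260)) if f=='t0' else (slice(215,325),slice(190,300))
    m[:]=False;m[bx]=True
    ok=m&np.isfinite(W[...,2])
    for lo,hi,nm in((.006,.0135,'base'),(.075,.09,'tops'),(.053,.067,'knob')):
        P=W[ok&(W[...,2]>lo)&(W[...,2]<hi)]
        print(nm,len(P),np.round(P.min(0),3),np.round(P.max(0),3),np.round(np.median(P,0),3))
        if nm=='base':print(cv2.minAreaRect(P[:,:2].astype(np.float32)))
        if nm=='tops':
            for a,b in((-1,P[:,1].mean()),(P[:,1].mean(),1)):
                Q=P[(P[:,1]>a)&(P[:,1]<b)];print('  ',len(Q),np.round(Q.mean(0),3),cv2.minAreaRect(Q[:,:2].astype(np.float32)))
        if nm=='knob':
            Q=P[(abs(P[:,2]-.06)<.005)];print('  knob',len(Q),np.round(Q.mean(0),3))
    obj=ok.copy();
E
python3 m.py
```

```text
t0 blue 1553 [ 0.420454   -0.24034093  0.05033608] [ 0.54841544 -0.10339653  0.18431672]
plane [ 0.48450838 -0.17295657  0.11918222] [-0.2402876  -0.72651069  0.64377332] tilt 49.92623423335917 az of -n 71.69877996079869 0.000984456595584433
((-0.0006866864860057831, -0.002359345555305481), (0.10725602507591248, 0.17142173647880554), 0.6766505837440491)
base 3205 [0.392 0.01  0.006] [0.558 0.287 0.013] [0.482 0.136 0.01 ]
((0.4769495725631714, 0.1479244828224182), (0.2745557129383087, 0.16492098569869995), 88.5090103149414)
tops 292 [0.43  0.048 0.075] [0.546 0.152 0.09 ] [0.487 0.055 0.082]
   204 [0.488 0.053 0.083] ((0.48826390504837036, 0.05275164917111397), (0.009754463098943233, 0.11562094837427139), 89.80857849121094)
   88 [0.488 0.15  0.08 ] ((0.48742619156837463, 0.14941687881946564), (0.08679141849279404, 0.005142295267432928), 0.707413911819458)
knob 129 [0.446 0.047 0.053] [0.541 0.237 0.066] [0.488 0.219 0.059]
  knob 121 [0.49  0.188 0.059]
s0 blue 166 [ 0.42182547 -0.18992706  0.0579164 ] [ 0.52753107 -0.08666102  0.18100702]
plane [ 0.44430019 -0.13978417  0.11825184] [-0.00728353 -0.74519691  0.66680471] tilt 48.17907300009035 az of -n 89.44001089307113 0.001895426048087018
((0.018305297940969467, -0.005550451576709747), (0.14746269583702087, 0.05824180692434311), 78.39395904541016)
base 2275 [ 0.33  -0.091  0.006] [0.725 0.318 0.013] [0.468 0.168 0.011]
((0.5088438987731934, 0.11658082902431488), (0.2880067229270935, 0.35782590508461), 31.732728958129883)
tops 321 [0.427 0.046 0.075] [0.546 0.157 0.088] [0.484 0.057 0.081]
   212 [0.485 0.054 0.082] ((0.4864678978919983, 0.05352093279361725), (0.11861813068389893, 0.013843666762113571), 1.6000244617462158)
   109 [0.485 0.152 0.079] ((0.4850628077983856, 0.15220066905021667), (0.0882604569196701, 0.008910484611988068), 1.5721454620361328)
knob 338 [0.427 0.048 0.053] [0.545 0.238 0.067] [0.484 0.153 0.06 ]
  knob 266 [0.484 0.134 0.06 ]
```

Run:
```python
import cv2,numpy as np
a=cv2.imread('pics/t0.png')[190:290,150:375];b=cv2.imread('pics/s0.png')[140:240,260:360]
a=cv2.resize(a,None,fx=2.2,fy=2.2,interpolation=cv2.INTER_CUBIC);b=cv2.resize(b,None,fx=2.2,fy=2.2,interpolation=cv2.INTER_CUBIC)
cv2.imwrite('pics/c0.png',np.clip(np.hstack([a,b])*1.5,0,255))
```

```text
[ WARN:0@0.027] global loadsave.cpp:1063 imwrite_ Unsupported depth image for selected encoder is fallbacked to CV_8U.
```

View pics/c0.png

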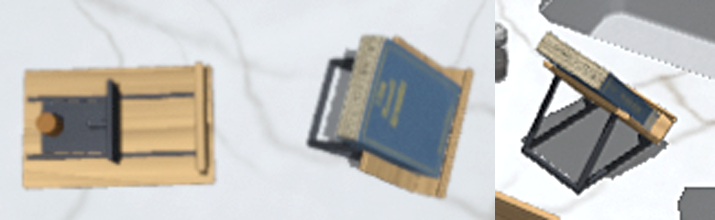

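The crop agrees: the page edge (book top) is on the left at about px (315,232), with the foot and ledge on the lower right. The cover plane measures 107 x 171 mm at 49.9°, matching the book. The rack lies nearly square to the world.

```bash
cat > g.py <<'E'
from h import *
from scipy.spatial.transform import Rotation as Ro
n=np.array([-.2403,-.7265,.6438]);n/=np.linalg.norm(n)
by0=np.cross([0,0,1],n);by0/=np.linalg.norm(by0);bx=np.cross(n,by0)
C=np.array([.48451,-.17296,.11918])-.0007*by0-.0024*bx
top=C+.087*bx-.014*n
Rg=np.c_[np.cross(-n,-bx),-n,-bx]     # tool y=-bz, z=-bx
Ry=lambda yaw:np.c_[np.cross([-np.sin(np.radians(yaw)),np.cos(np.radians(yaw)),0],[0,0,-1]),[-np.sin(np.radians(yaw)),np.cos(np.radians(yaw)),0],[0,0,-1.]]
def rel(p,R,p0=None,R0=None):
    s=r.sense();p0=np.array(s['tcp_pos']) if p0 is None else p0;R0=np.array(s['ee_rot']) if R0 is None else R0
    d=R0.T@(np.asarray(p)-p0);w=np.degrees(Ro.from_matrix(R0.T@R).as_rotvec())
    print('d',np.round(d,4),'w',np.round(w,2),'|d|',round(np.linalg.norm(d),3),'|w|',round(np.linalg.norm(w),1))
E
python3 - <<'E'
from g import *
tg=top-.05*bx;print('top',top,'foot',top-.174*bx,'grasp',tg)
print(Rg)
A=tg+.13*bx+np.array([0,0,.08]);print('A',A);rel(A,Rg)
rel(tg+.1*bx,Rg,A,Rg)
E
```

```text
top [ 0.50431323 -0.11085973  0.17490288] foot [ 0.46913549 -0.21721275  0.04175799] grasp [ 0.49420468 -0.14142095  0.13664285]
[[-9.49412583e-01  2.40297023e-01 -2.02170938e-01]
 [ 3.14031443e-01  7.26490999e-01 -6.11224248e-01]
 [ 2.77555756e-17 -6.43792023e-01 -7.65200517e-01]]
A [ 0.52048691 -0.06196179  0.31611892]
d [-0.4799  0.4142 -0.0938] w [38.89 12.26 33.74] |d| 0.641 |w| 52.9
d [-0.      0.0515  0.0912] w [0. 0. 0.] |d| 0.105 |w| 0.0
```

The manual's scale: shifts go in shares of 80 cm and turns go in shares of 90 degrees. Converting my numbers, -0.48 m / 0.8 = -0.6, 0.414 m / 0.8 = 0.5175, 38.9 degrees / 90 = 0.4322.

```bash
echo '{"rows": [[1,-0.6,0.5175,-0.1175,0.4322,0.1367,0.3744],[1,-0.6,0.5175,-0.1175,0.4322,0.1367,0.3744],[1,-0.6,0.5175,-0.1175,0.4322,0.1367,0.3744],[1,-0.6,0.5175,-0.1175,0.4322,0.1367,0.3744],[1,-0.6,0.5175,-0.1175,0.4322,0.1367,0.3744],[1,-0.6,0.5175,-0.1175,0.4322,0.1367,0.3744],[1,-0.6,0.5175,-0.1175,0.4322,0.1367,0.3744],[1,-0.6,0.5175,-0.1175,0.4322,0.1367,0.3744]]}' | python3 steer.py
python3 - <<'E'
from g import *
tg=top-.05*bx
rel(tg+.13*bx+np.array([0,0,.08]),Rg);print(np.round(r.sense()['joints'],1))
E
```

```text
time_s: 0.9
tcp_pos: [0.3193, -0.3787, 0.2607]
ee_rot: [[-0.969, 0.177, -0.172], [0.243, 0.807, -0.539], [0.043, -0.564, -0.825]]
wrist_force: [1.3, -0.1, -1.0]
gripper_width: 0.996
gripper_force: 0.0
d [-0.1156  0.26   -0.2508] w [5.64 0.59 4.85] |d| 0.379 |w| 7.5
[ -13.8    3.2  -40.    42.   -57.5 -116.1]
```

To row units: 0.26 m / 0.8 = 0.325, -0.251 m / 0.8 = -0.3138, 5.6 degrees / 90 = 0.0622.

```bash
echo '{"rows": [[1,-0.145,0.325,-0.3138,0.0622,0.0067,0.0544],[1,-0.145,0.325,-0.3138,0.0622,0.0067,0.0544],[1,-0.145,0.325,-0.3138,0.0622,0.0067,0.0544],[1,-0.145,0.325,-0.3138,0.0622,0.0067,0.0544],[1,-0.145,0.325,-0.3138,0.0622,0.0067,0.0544],[1,-0.145,0.325,-0.3138,0.0622,0.0067,0.0544],[1,-0.145,0.325,-0.3138,0.0622,0.0067,0.0544],[1,-0.145,0.325,-0.3138,0.0622,0.0067,0.0544]]}' | python3 steer.py
python3 - <<'E'
from g import *
rel(top-.05*bx+.1*bx,Rg);print(np.round(r.sense()['joints'],1))
E
```

```text
time_s: 1.7
tcp_pos: [0.5218, -0.0599, 0.3167]
ee_rot: [[-0.951, 0.237, -0.2], [0.31, 0.73, -0.608], [0.002, -0.641, -0.768]]
wrist_force: [0.3, -0.8, 0.4]
gripper_width: 0.999
gripper_force: 0.0
d [0.0005 0.0497 0.0934] w [0.24 0.06 0.25] |d| 0.106 |w| 0.4
[  26.    18.2  -11.4   27.3  -90.5 -141.3]
```

To row units: 0.093 m / 0.8 = 0.1163, 0.05 m / 0.8 = 0.0625, 0.2 degrees / 90 = 0.0022.

```bash
echo '{"rows": [[1,0,0.0313,0.0563,0.0022,0,0.0022],[1,0,0.0625,0.1163,0.0022,0,0.0022],[1,0,0.0625,0.1163,0.0022,0,0.0022],[1,0,0.0625,0.1163,0.0022,0,0.0022]]}' | python3 steer.py
python3 - <<'E'
from g import *
rel(top-.05*bx,Rg);print(np.round(r.sense()['joints'],1))
c=shot('wrist','w1');W=cloud(c);px=c['pixels'].astype(int)
P=W.reshape(-1,3);P=P[np.isfinite(P[:,0])]
d=(P-top)@np.c_[bx,by0,n]
# points near top edge face
m=(abs(d[:,0])<.012)&(abs(d[:,1])<.08)&(abs(d[:,2])<.04);Q=d[m];print(len(Q),np.percentile(Q,[2,50,98],axis=0))
m=(d[:,0]<-.005)&(d[:,0]>-.1)&(abs(d[:,1])<.05)&(d[:,2]>.004)&(d[:,2]<.03);Q=d[m];print('cover',len(Q),np.percentile(Q[:,2],[5,50,95]) if len(Q) else '')
E
```

```text
time_s: 2.1
tcp_pos: [0.5134, -0.0831, 0.2134]
ee_rot: [[-0.949, 0.239, -0.204], [0.315, 0.725, -0.612], [0.002, -0.646, -0.764]]
wrist_force: [1.5, 0.3, 1.2]
gripper_width: 1.002
gripper_force: 0.0
d [-0.0003  0.0027  0.0982] w [-0.13 -0.09  0.03] |d| 0.098 |w| 0.2
[  24.1   21.9  -22.1   29.2  -77.5 -147. ]
3718 [[-0.00387987 -0.05229235 -0.01278837]
 [-0.00209725 -0.01487338 -0.00011531]
 [-0.00061402  0.05103453  0.01268592]]
cover 0
```

View pics/w1.png

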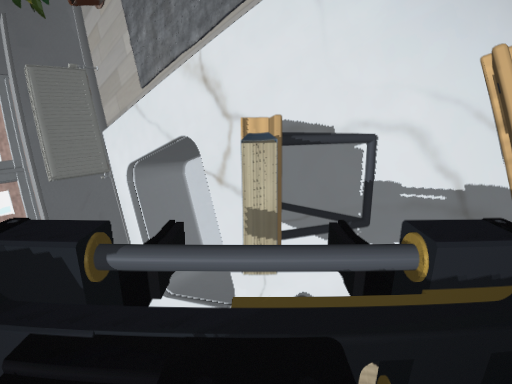

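The wrist view shows the book's top edge at cols 243–280, centred between the fingers (about col 165 and col 350). The measured edge agrees with the fit to within 2 mm. I'm going down over it now.

To row units: 0.097 m / 0.8 = 0.1213, 0.085 m / 0.8 = 0.1063.

```bash
echo '{"rows": [[1,0,0.0013,0.0375,0,0,0],[1,0,0.0013,0.075,0,0,0],[1,0,0.0013,0.1063,0,0,0],[1,0,0.0013,0.1213,0,0,0],[1,0,0.0013,0.1213,0,0,0],[1,0,0.0013,0.1213,0,0,0]]}' | python3 steer.py
python3 - <<'E'
from g import *
rel(top-.05*bx,Rg)
E
```

```text
time_s: 2.75
tcp_pos: [0.4958, -0.1407, 0.1401]
ee_rot: [[-0.949, 0.243, -0.199], [0.314, 0.727, -0.61], [-0.004, -0.642, -0.767]]
wrist_force: [0.3, 0.2, 0.5]
gripper_width: 1.0
gripper_force: 0.0
d [0.0013 0.0013 0.0035] w [ 0.13  0.16 -0.13] |d| 0.004 |w| 0.2
```

To row units: 0.001 m / 0.8 = 0.0013.

```bash
echo '{"rows": [[0,0,0.0013,0,0,0,0],[0,0,0.0013,0,0,0,0],[0,0,0.0013,0,0,0,0],[0,0,0.0013,0,0,0,0],[0,0,0.0013,0,0,0,0],[0,0,0.0013,0,0,0,0],[0,0,0.0013,0,0,0,0],[0,0,0.0013,0,0,0,0]]}' | python3 steer.py
```

```text
time_s: 3.55
tcp_pos: [0.4943, -0.1405, 0.1378]
ee_rot: [[-0.949, 0.241, -0.203], [0.315, 0.727, -0.611], [-0.0, -0.643, -0.765]]
wrist_force: [0.7, 0.7, 0.2]
gripper_width: 0.359
gripper_force: 0.0
```

```bash
echo '{"rows": [[0,0,0,0,0,0,0],[0,0,0,0,0,0,0],[0,0,0,0,0,0,0],[0,0,0,0,0,0,0]]}' | python3 steer.py
```

```text
time_s: 3.95
tcp_pos: [0.4943, -0.1405, 0.1378]
ee_rot: [[-0.949, 0.241, -0.202], [0.315, 0.727, -0.611], [0.0, -0.643, -0.766]]
wrist_force: [0.8, -0.2, -0.1]
gripper_width: 0.327
gripper_force: 29.9
```

To row units: -0.132 m / 0.8 = -0.165, -0.01 m / 0.8 = -0.0125.

```bash
echo '{"rows": [[0,0,0,-0.0125,0,0,0],[0,0,0,-0.0313,0,0,0],[0,0,-0.0163,-0.05,0,0,0],[0,0,-0.05,-0.09,0,0,0],[0,0,-0.0813,-0.1275,0,0,0],[0,0,-0.1125,-0.165,0,0,0],[0,0,-0.1125,-0.165,0,0,0]]}' | python3 steer.py
python3 - <<'E'
from g import *
# rack estimates
for f in('t0','s0'):
    c=pickle.load(open(f'pics/{f}.pkl','rb'));W=cloud(c).reshape(-1,3);W=W[np.isfinite(W[:,0])]
    b=W[(abs(W[:,2]-.01)<.004)&(W[:,0]>.40)&(W[:,0]<.57)&(W[:,1]>.02)&(W[:,1]<.29)]
    for nm,lo,hi,ya,yb in(('fix',.076,.088,.03,.09),('be',.073,.085,.12,.18),('knob',.055,.065,.19,.25)):
        P=W[(W[:,2]>lo)&(W[:,2]<hi)&(W[:,0]>.41)&(W[:,0]<.57)&(W[:,1]>ya)&(W[:,1]<yb)]
        k=np.polyfit(P[:,0],P[:,1],1);lo_,hi_=np.percentile(P,[1,99],axis=0)
        print(f,nm,len(P),'x',np.round([lo_[0],hi_[0],(lo_[0]+hi_[0])/2],4),'y',np.round([lo_[1],hi_[1]],4),'z',np.round(np.median(P[:,2]),4),'yaw',round(np.degrees(np.arctan(k[0])),2))
    print('basey',np.percentile(b[:,1],[1,99]),'x',np.percentile(b[:,0],[1,99]))
s=r.sense();print(np.round(s['joints'],1));rel(np.array([.487,.08,.25]),Ry(1))
E
```

```text
time_s: 4.65
tcp_pos: [0.5017, -0.1242, 0.3016]
ee_rot: [[-0.949, 0.248, -0.193], [0.314, 0.729, -0.608], [-0.01, -0.638, -0.77]]
wrist_force: [0.7, 1.1, -4.0]
gripper_width: 0.324
gripper_force: 29.9
t0 fix 203 x [0.4308 0.5454 0.4881] y [0.0481 0.0576] z 0.0832 yaw 1.23
t0 be 102 x [0.4442 0.5307 0.4874] y [0.1469 0.1522] z 0.0797 yaw 0.57
t0 knob 77 x [0.4759 0.4982 0.4871] y [0.2149 0.2366] z 0.06 yaw 1.16
basey [0.04279366 0.26238853] x [0.41896526 0.55585756]
s0 fix 202 x [0.4273 0.5442 0.4858] y [0.0466 0.0596] z 0.0826 yaw 0.67
s0 be 127 x [0.4419 0.529  0.4854] y [0.1476 0.1561] z 0.0793 yaw 0.72
s0 knob 73 x [0.4735 0.4952 0.4844] y [0.2154 0.2373] z 0.0607 yaw -5.34
basey [0.05400415 0.26431784] x [0.41532449 0.55398836]
[  20.5   15.6  -18.2   30.3  -84.2 -139.8]
d [ 0.0786  0.1782 -0.0816] w [-39.36  -6.13 -18.71] |d| 0.211 |w| 44.0
```

Run:
```python
from g import *
rel(np.array([.4865,.0775,.27]),Ry(.9))
```

```text
d [ 0.078   0.1635 -0.0954] w [-39.37  -6.09 -18.61] |d| 0.205 |w| 44.0
```

To row units: 0.1635 m / 0.8 = 0.2044, 0.155 m / 0.8 = 0.1938, -39.4 degrees / 90 = -0.4378.

```bash
echo '{"rows": [[0,0.01,0.02,-0.0125,-0.0444,-0.0067,-0.0211],[0,0.025,0.05,-0.03,-0.1111,-0.0167,-0.0522],[0,0.0388,0.0813,-0.0475,-0.1778,-0.0267,-0.0822],[0,0.0538,0.1125,-0.065,-0.2444,-0.0378,-0.1133],[0,0.0688,0.1438,-0.0838,-0.3111,-0.0478,-0.1444],[0,0.0825,0.1738,-0.1013,-0.3722,-0.0578,-0.1756],[0,0.0925,0.1938,-0.1138,-0.4144,-0.0644,-0.1956],[0,0.0975,0.2044,-0.1188,-0.4378,-0.0678,-0.2067]]}' | python3 steer.py; echo '{"rows": [[0,0,0,0,0,0,0],[0,0,0,0,0,0,0]]}' | python3 steer.py
python3 - <<'E'
from g import *
rel(np.array([.4865,.0775,.27]),Ry(.9));print(np.round(r.sense()['joints'],1))
c=shot('top','t1');d=shot('side','s1')
for c in(c,d):
    W=cloud(c);P=W[np.isfinite(W[...,0])];px=c['pixels'].astype(int)[np.isfinite(W[...,0])]
    m=(px[:,2]>px[:,0]+15)&(P[:,0]>.4)&(P[:,0]<.58)&(P[:,1]>0)&(P[:,1]<.14)&(P[:,2]>.1)
    if m.sum(): print('blue',m.sum(),np.percentile(P[m],[1,50,99],axis=0).round(4).tolist())
cv2.imwrite('pics/c1.png',np.hstack([cv2.imread('pics/t1.png')[130:300,120:380],cv2.imread('pics/s1.png')[130:300,150:410]]))
E
```

```text
time_s: 5.45
tcp_pos: [0.4825, 0.0773, 0.2631]
ee_rot: [[-1.0, -0.015, -0.014], [-0.015, 1.0, -0.0], [0.014, -0.0, -1.0]]
wrist_force: [0.1, -0.2, -4.0]
gripper_width: 0.326
gripper_force: 29.9
time_s: 5.65
tcp_pos: [0.4832, 0.0757, 0.2633]
ee_rot: [[-1.0, -0.014, -0.014], [-0.014, 1.0, -0.005], [0.014, -0.004, -1.0]]
wrist_force: [0.4, 0.8, -3.7]
gripper_width: 0.324
gripper_force: 29.9
d [-0.0033  0.0017 -0.0067] w [-0.26 -0.81 -0.09] |d| 0.008 |w| 0.9
[ 2.79e+01  7.40e+00 -1.35e+01 -1.00e-01 -6.99e+01 -1.17e+02]
blue 75 [[0.4292, 0.0597, 0.1829], [0.4303, 0.0668, 0.2376], [0.4604, 0.083, 0.2904]]
blue 1588 [[0.4265, 0.0668, 0.1426], [0.464, 0.088, 0.2145], [0.5343, 0.0918, 0.309]]
```

View pics/c1.png

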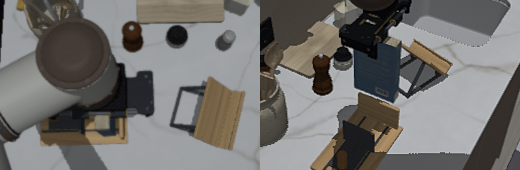

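The crop shows the book held upright over the rack, near (375,65) in the right half, with the empty stand behind it. Next I'm fitting the book's actual attitude.

```bash
cat > bk.py <<'E'
from g import *
def book(c,zl=.02,zh=.4,ymax=.15):
    W=cloud(c);ok=np.isfinite(W[...,0]);P=W[ok];px=c['pixels'].astype(int)[ok]
    m=(px[:,2]>px[:,0]+12)&(P[:,0]>.4)&(P[:,0]<.58)&(P[:,1]>.03)&(P[:,1]<ymax)&(P[:,2]>zl)&(P[:,2]<zh)
    P=P[m]
    for _ in range(4):
        q=np.median(P,0) if _==0 else P.mean(0);n=np.linalg.svd(P-q)[2][2];n*=np.sign(n[1]);d=(P-q)@n;P=P[abs(d)<max(.003,.5*d.std())]
    print('face',len(P),'c',q.round(4),'n',n.round(4),'lean(+=top to +y)',np.degrees(-n[2]).round(2),'yaw',np.degrees(-n[0]/n[1]).round(2))
    e1=np.array([1,-n[0]/n[1],0]);e2=np.cross(e1,n)*-1
    uv=np.c_[(P-q)@e1,(P-q)@e2]
    print(' x',np.percentile(P[:,0],[1,99]).round(4),'z',np.percentile(P[:,2],[1,99]).round(4),cv2.minAreaRect(uv.astype(np.float32)))
E
python3 - <<'E'
from bk import *
book(pickle.load(open('pics/s1.pkl','rb')))
E
```

```text
face 1617 c [0.4731 0.0882 0.2192] n [-0.0327  0.9995 -0.0046] lean(+=top to +y) 0.26 yaw 1.87
 x [0.4264 0.534 ] z [0.1417 0.3081] ((0.007558047771453857, -0.005876690149307251), (0.1105436161160469, 0.17453202605247498), 0.3461869955062866)
```

To row units: 0.1 m / 0.8 = 0.125, -0.005 m / 0.8 = -0.0063, -0.5 degrees / 90 = -0.0056.

```bash
echo '{"rows": [[0,-0.0063,0.0063,0,0,-0.0056,0],[0,-0.0063,0.0063,0.025,0,-0.0056,0],[0,-0.0063,0.0063,0.0563,0,-0.0056,0],[0,-0.0063,0.0063,0.0875,0,-0.0056,0],[0,-0.0063,0.0063,0.1125,0,-0.0056,0],[0,-0.0063,0.0063,0.125,0,-0.0056,0],[0,-0.0063,0.0063,0.125,0,-0.0056,0],[0,-0.0063,0.0063,0.125,0,-0.0056,0]]}' | python3 steer.py
python3 - <<'E'
from bk import *
c=shot('side','s2');book(c,zl=.085)
W=cloud(c).reshape(-1,3);W=W[np.isfinite(W[:,0])]
P=W[(W[:,2]>.079)&(W[:,2]<.086)&(W[:,1]>.03)&(W[:,1]<.075)&(W[:,0]>.41)&(W[:,0]<.57)];print('fix',len(P),np.percentile(P,[1,50,99],axis=0).round(4).tolist())
E
```

```text
time_s: 6.55
tcp_pos: [0.4887, 0.0812, 0.1651]
ee_rot: [[-1.0, -0.015, -0.001], [-0.015, 1.0, -0.003], [0.001, -0.003, -1.0]]
wrist_force: [0.0, -0.2, -3.8]
gripper_width: 0.323
gripper_force: 29.9
face 954 c [0.4741 0.0937 0.1383] n [-0.0356  0.9994 -0.0035] lean(+=top to +y) 0.2 yaw 2.04
 x [0.432  0.5405] z [0.086  0.2089] ((0.012080390006303787, -0.00998232513666153), (0.12842518091201782, 0.10957645624876022), 89.0162582397461)
fix 23 [[0.4273, 0.047, 0.0792], [0.4341, 0.0552, 0.0829], [0.4397, 0.0745, 0.0854]]
```

To row units: 0.014 m / 0.8 = 0.0175, 0.012 m / 0.8 = 0.015.

```bash
echo '{"rows": [[0,0,0,0.0088,0,0,0],[0,0,0,0.015,0,0,0],[0,0,0,0.0175,0,0,0],[0,0,0,0.0175,0,0,0]]}' | python3 steer.py;echo '{"rows": [[0,0,0,0.0013,0,0,0],[0,0,0,0.0025,0,0,0],[0,0,0,0.0025,0,0,0]]}' | python3 steer.py
```

```text
time_s: 7.0
tcp_pos: [0.4875, 0.0807, 0.1499]
ee_rot: [[-1.0, -0.014, -0.003], [-0.014, 1.0, -0.003], [0.003, -0.003, -1.0]]
wrist_force: [0.4, -0.1, -5.6]
gripper_width: 0.327
gripper_force: 29.9
time_s: 7.3
tcp_pos: [0.4877, 0.0808, 0.1482]
ee_rot: [[-1.0, -0.014, -0.003], [-0.014, 1.0, -0.003], [0.003, -0.003, -1.0]]
wrist_force: [-0.9, 0.4, -3.4]
gripper_width: 0.323
gripper_force: 29.9
```

To row units: 0.001 m / 0.8 = 0.0013.

```bash
echo '{"rows": [[0,0,0,0.0013,0,0,0],[0,0,0,0.0013,0,0,0]]}' | python3 steer.py;echo '{"rows": [[0,0,0,0.0013,0,0,0],[0,0,0,0.0013,0,0,0]]}' | python3 steer.py
```

```text
time_s: 7.5
tcp_pos: [0.4876, 0.0808, 0.1472]
ee_rot: [[-1.0, -0.015, -0.003], [-0.015, 1.0, -0.003], [0.003, -0.003, -1.0]]
wrist_force: [-0.1, -0.6, -4.8]
gripper_width: 0.319
gripper_force: 29.9
time_s: 7.7
tcp_pos: [0.4876, 0.0808, 0.1461]
ee_rot: [[-1.0, -0.014, -0.003], [-0.014, 1.0, -0.003], [0.003, -0.003, -1.0]]
wrist_force: [1.0, -0.1, -3.7]
gripper_width: 0.321
gripper_force: 29.9
```

To row units: 0.001 m / 0.8 = 0.0013.

```bash
for i in 1 2; do echo '{"rows": [[0,0,0,0.0013,0,0,0],[0,0,0,0.0013,0,0,0]]}' | python3 steer.py | grep -E 'tcp|wrist'; done
```

```text
tcp_pos: [0.4876, 0.0808, 0.1451]
wrist_force: [-0.9, 0.1, -4.2]
tcp_pos: [0.4876, 0.0808, 0.1441]
wrist_force: [-0.4, -0.3, -3.4]
```

Run:
```python
from bk import *
c=shot('side','s3');book(c,zl=.085)
W=cloud(c);ok=np.isfinite(W[...,0]);P=W[ok];px=c['pixels'].astype(int)[ok]
m=(px[:,2]>px[:,0]+12)&(P[:,0]>.42)&(P[:,0]<.55)&(P[:,1]>.085)&(P[:,1]<.1)
print(np.percentile(P[m][:,2],[.2,1,99,99.8]))
b=P[(P[:,1]>.11)&(P[:,1]<.135)&(P[:,0]>.43)&(P[:,0]<.54)&(P[:,2]<.02)];print('base z',np.median(b[:,2]))
cv2.imwrite('pics/c3.png',cv2.resize(cv2.imread('pics/s3.png')[150:310,190:330],None,fx=3.6,fy=3.6,interpolation=cv2.INTER_CUBIC))
```

```text
face 704 c [0.4695 0.0933 0.1294] n [-0.0346  0.9994 -0.0038] lean(+=top to +y) 0.22 yaw 1.98
 x [0.4303 0.5375] z [0.086  0.1884] ((0.01460740715265274, -0.009436670690774918), (0.10762745887041092, 0.10935333371162415), 89.91682434082031)
[0.01873157 0.02134245 0.18739832 0.19168255]
base z 0.011485917795070077
```

View pics/c3.png

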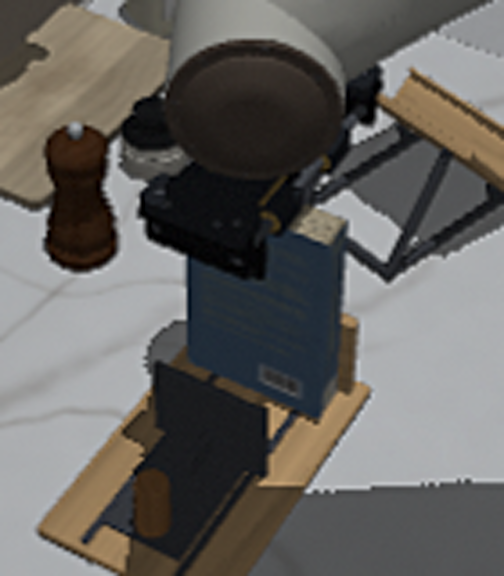

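The view shows the book (x 190–350 in the crop) between the plates. Its top is at z of about 0.189, so there are 4–5 mm left. I'm creeping down with force checks.

To row units: 0.001 m / 0.8 = 0.0013.

```bash
for i in 1 2 3; do echo '{"rows": [[0,0,0,0.0013,0,0,0],[0,0,0,0.0013,0,0,0]]}' | python3 steer.py | grep -E 'tcp|wrist'; done
```

```text
tcp_pos: [0.4876, 0.0808, 0.1431]
wrist_force: [-0.6, -0.1, -4.1]
tcp_pos: [0.4876, 0.0808, 0.1421]
wrist_force: [0.6, -0.3, -3.9]
tcp_pos: [0.4876, 0.0808, 0.1411]
wrist_force: [-0.2, -1.2, -3.7]
```

```bash
echo '{"rows": [[0,0,0,0.0013,0,0,0],[0,0,0,0.0013,0,0,0]]}' | python3 steer.py | grep -E 'tcp|wrist'
```

```text
tcp_pos: [0.4876, 0.0808, 0.1401]
wrist_force: [-0.2, 0.0, -4.1]
```

To row units: 0.0015 m / 0.8 = 0.0019, 0.001 m / 0.8 = 0.0013.

```bash
echo '{"rows": [[0,0,0,0.0013,0,0,0],[0,0,0,0.0019,0,0,0]]}' | python3 steer.py | grep -E 'tcp|wrist';echo '{"rows": [[0,0,0,0.0013,0,0,0],[0,0,0,0.0013,0,0,0]]}' | python3 steer.py | grep -E 'tcp|wrist'
```

```text
tcp_pos: [0.4876, 0.0808, 0.1386]
wrist_force: [-0.3, 1.7, -4.4]
tcp_pos: [0.4876, 0.0807, 0.1376]
wrist_force: [-0.8, 0.1, -4.0]
```

To row units: 0.001 m / 0.8 = 0.0013.

```bash
echo '{"rows": [[0,0,0,0.0013,0,0,0],[0,0,0,0.0013,0,0,0]]}' | python3 steer.py | grep -E 'tcp|wrist'
```

```text
tcp_pos: [0.4877, 0.0808, 0.1367]
wrist_force: [0.1, -0.5, -3.2]
```

To row units: 0.001 m / 0.8 = 0.0013.

```bash
echo '{"rows": [[0,0,0,0.0013,0,0,0],[0,0,0,0.0013,0,0,0]]}' | python3 steer.py | grep -E 'tcp|wrist'
```

```text
tcp_pos: [0.488, 0.0808, 0.1365]
wrist_force: [-0.5, -0.6, 1.1]
```

Contact: the vertical force went from -4 to +1 N. Releasing now.

```bash
echo '{"rows": [[0.4,0,0,0,0,0,0],[0.5,0,0,0,0,0,0],[0.6,0,0,0,0,0,0],[0.6,0,0,0,0,0,0],[0.6,0,0,0,0,0,0],[0.6,0,0,0,0,0,0]]}' | python3 steer.py
python3 - <<'E'
from bk import *
c=shot('side','s4');book(c,zl=.085)
E
```

```text
time_s: 10.35
tcp_pos: [0.4877, 0.0808, 0.1357]
ee_rot: [[-1.0, -0.014, -0.003], [-0.014, 1.0, -0.003], [0.003, -0.003, -1.0]]
wrist_force: [0.4, 0.4, 0.8]
gripper_width: 0.598
gripper_force: 0.0
face 581 c [0.4676 0.0928 0.1267] n [-0.0365  0.9993 -0.0032] lean(+=top to +y) 0.18 yaw 2.09
 x [0.4322 0.5383] z [0.0856 0.1828] ((0.018691036850214005, -0.008247315883636475), (0.09953610599040985, 0.1093551516532898), 89.76986694335938)
```

To row units: -0.15 m / 0.8 = -0.1875, -0.13 m / 0.8 = -0.1625.

```bash
echo '{"rows": [[0.65,0,0,-0.025,0,0,0],[0.65,0,0,-0.0625,0,0,0],[0.65,0,0,-0.1125,0,0,0],[0.65,0,0,-0.1625,0,0,0],[0.65,0,0,-0.1875,0,0,0],[0.65,0,0,-0.1875,0,0,0]]}' | python3 steer.py
python3 - <<'E'
from bk import *
for f in('t0','s0'):
    W=cloud(pickle.load(open(f'pics/{f}.pkl','rb'))).reshape(-1,3);W=W[np.isfinite(W[:,0])]
    P=W[(W[:,2]>.09)&(W[:,2]<.4)&(W[:,0]>.45)&(W[:,0]<.75)&(W[:,1]>.12)&(W[:,1]<.4)]
    P=P[np.argsort(P[:,0])];print(f,len(P),P[[3,30,100]].round(3).tolist())
c=shot('side','s5');book(c,zl=.085)
R=np.c_[np.cross([-1,.015,0],[0,0,-1]),[-1,.015,0],[0,0,-1]]
rel([.487,.268,.20],R);print(np.round(r.sense()['joints'],1))
E
```

```text
time_s: 11.0
tcp_pos: [0.4897, 0.0817, 0.2894]
ee_rot: [[-1.0, -0.015, 0.005], [-0.015, 1.0, 0.0], [-0.005, -0.0, -1.0]]
wrist_force: [-0.6, 1.1, 0.1]
gripper_width: 0.65
gripper_force: 0.0
t0 1388 [[0.659, 0.233, 0.224], [0.669, 0.241, 0.23], [0.676, 0.212, 0.109]]
s0 2265 [[0.656, 0.24, 0.227], [0.664, 0.237, 0.208], [0.673, 0.228, 0.094]]
face 972 c [0.4847 0.0933 0.137 ] n [-0.0373  0.9993 -0.0021] lean(+=top to +y) 0.12 yaw 2.14
 x [0.4324 0.5398] z [0.0859 0.1834] ((0.0016857124865055084, 0.0011008046567440033), (0.11013099551200867, 0.10161516070365906), 0.09675295650959015)
d [-0.0012  0.1866  0.0868] w [-6.000e-02 -4.000e-02 -8.831e+01] |d| 0.206 |w| 88.3
[ 2.830e+01  6.800e+00 -1.090e+01  1.000e-01 -7.230e+01 -1.175e+02]
```

To row units: 0.187 m / 0.8 = 0.2338, 0.17 m / 0.8 = 0.2125, -64 degrees / 90 = -0.7111.

```bash
echo '{"rows": [[0,0,0.05,0,0,0,-0.0889],[0,0,0.1,0,0,0,-0.1778],[0,0,0.15,0,0,0,-0.2667],[0,0,0.1875,0,0,0,-0.3556],[0,0,0.2125,0.025,0,0,-0.4444],[0,0,0.2338,0.05,0,0,-0.5333],[0,-0.0013,0.2338,0.075,0,0,-0.6222],[0,-0.0013,0.2338,0.075,0,0,-0.7111]]}' | python3 steer.py
python3 - <<'E'
from bk import *
R=np.c_[np.cross([-1,.015,0],[0,0,-1]),[-1,.015,0],[0,0,-1]]
rel([.487,.268,.20],R)
E
```

```text
time_s: 11.85
tcp_pos: [0.4836, 0.267, 0.2196]
ee_rot: [[-0.42, -0.908, -0.011], [-0.908, 0.42, -0.009], [0.013, 0.006, -1.0]]
wrist_force: [-0.3, -0.5, -0.4]
gripper_width: 0.036
gripper_force: 0.0
d [-0.0026 -0.0028  0.0196] w [  0.52  -0.65 -23.97] |d| 0.02 |w| 24.0
```

To row units: 0.02 m / 0.8 = 0.025, 0.01 m / 0.8 = 0.0125, -24 degrees / 90 = -0.2667.

```bash
echo '{"rows": [[0,-0.0038,-0.0038,0.0125,0.0022,-0.0033,-0.0889],[0,-0.0038,-0.0038,0.025,0.0044,-0.0067,-0.1778],[0,-0.0038,-0.0038,0.025,0.0056,-0.0067,-0.2667],[0,-0.0038,-0.0038,0.025,0.0056,-0.0067,-0.2667],[0,-0.0038,-0.0038,0.025,0.0056,-0.0067,-0.2667]]}' | python3 steer.py
python3 - <<'E'
from bk import *
R=np.c_[np.cross([-1,.015,0],[0,0,-1]),[-1,.015,0],[0,0,-1]]
rel([.4865,.268,.045],R)
c=shot('side','s6')
W=cloud(c).reshape(-1,3);W=W[np.isfinite(W[:,0])]
P=W[(abs(W[:,2]-.06)<.005)&(abs(W[:,0]-.486)<.025)&(abs(W[:,1]-.226)<.03)];print('knob',len(P),np.percentile(P,[1,99],axis=0).round(4).tolist())
E
```

```text
time_s: 12.35
tcp_pos: [0.4897, 0.2691, 0.2041]
ee_rot: [[-0.023, -1.0, 0.007], [-1.0, 0.023, 0.004], [-0.004, -0.007, -1.0]]
wrist_force: [-0.1, -1.3, -0.1]
gripper_width: 0.005
gripper_force: 0.0
d [0.0018 0.0042 0.1591] w [-0.37  0.24 -0.48] |d| 0.159 |w| 0.7
knob 75 [[0.473, 0.2152, 0.0552], [0.4949, 0.2379, 0.0647]]
```

To row units: 0.166 m / 0.8 = 0.2075, 0.16 m / 0.8 = 0.2.

```bash
echo '{"rows": [[0,0,0.005,0.0375,0,0,0],[0,0,0.005,0.0875,0,0,0],[0,0,0.005,0.1375,0,0,0],[0,0,0.005,0.175,0,0,0],[0,0,0.005,0.2,0,0,0],[0,0,0.005,0.2075,0,0,0],[0,0,0.005,0.2075,0,0,0],[0,0,0.005,0.2075,0,0,0]]}' | python3 steer.py
```

```text
time_s: 13.2
tcp_pos: [0.4883, 0.2711, 0.0403]
ee_rot: [[-0.02, -1.0, 0.01], [-1.0, 0.021, 0.007], [-0.007, -0.01, -1.0]]
wrist_force: [0.1, 0.3, 0.4]
gripper_width: 0.005
gripper_force: 0.0
```

To row units: 0.034 m / 0.8 = 0.0425, 0.03 m / 0.8 = 0.0375.

```bash
echo '{"rows": [[0,0.0063,0,0,0,0,0],[0,0.0125,0,0,0,0,0],[0,0.0175,0,0,0,0,0],[0,0.0225,0,0,0,0,0],[0,0.0275,0,0,0,0,0],[0,0.0325,0,0,0,0,0],[0,0.0375,0,0,0,0,0],[0,0.0425,0,0,0,0,0]]}' | python3 steer.py; echo '{"rows": [[0,0.005,0,0,0,0,0],[0,0.01,0,0,0,0,0],[0,0.015,0,0,0,0,0],[0,0.02,0,0,0,0,0],[0,0.025,0,0,0,0,0],[0,0.03,0,0,0,0,0],[0,0.035,0,0,0,0,0]]}' | python3 steer.py;  python3 - <<'E'
from bk import *
c=shot('side','s7');book(c,zl=.085)
W=cloud(c).reshape(-1,3);W=W[np.isfinite(W[:,0])]
P=W[(W[:,2]>.075)&(W[:,2]<.083)&(W[:,0]>.43)&(W[:,0]<.55)&(W[:,1]>.096)&(W[:,1]<.16)];print('be',len(P),np.percentile(P,[1,50,99],axis=0).round(4).tolist())
E
```

```text
time_s: 14.0
tcp_pos: [0.4873, 0.2366, 0.0393]
ee_rot: [[-0.02, -1.0, 0.009], [-1.0, 0.02, 0.006], [-0.006, -0.009, -1.0]]
wrist_force: [0.9, 1.0, 0.9]
gripper_width: 0.007
gripper_force: 0.9
time_s: 14.7
tcp_pos: [0.4873, 0.2087, 0.0392]
ee_rot: [[-0.02, -1.0, 0.01], [-1.0, 0.02, 0.007], [-0.007, -0.01, -1.0]]
wrist_force: [5.2, 2.0, 0.7]
gripper_width: 0.009
gripper_force: 2.1
face 2 c [0.4326 0.091  0.0888] n [-1.000e-04  9.800e-01  1.991e-01] lean(+=top to +y) -11.41 yaw 0.0
 x [0.4316 0.4337] z [0.0868 0.0908] ((0.0, 0.0), (0.004712662659585476, 0.0), -117.5114974975586)Traceback (most recent call last):
  File "<stdin>", line 4, in <module>
    return _quantile_unchecked(
        a, q, axis, out, overwrite_input, method, keepdims, weights)
    return _ureduce(a,
                    func=_quantile_ureduce_func,
    ...<5 lines>...
                    overwrite_input=overwrite_input,
                    method=method)
    r = func(a, **kwargs)
    result = _quantile(arr,
                       quantiles=q,
    ...<2 lines>...
                       out=out,
                       weights=wgt)
    slices_having_nans = np.isnan(arr[-1, ...])
                                  ~~~^^^^^^^^^
IndexError: index -1 is out of bounds for axis 0 with size 0
```

Run:
```python
from bk import *
c=shot('wrist','w8');d=shot('side','s8');e=shot('top','t8')
cv2.imwrite('pics/c8.png',np.hstack([cv2.resize(c['pixels'][:,:,::-1],(400,300)),cv2.resize(d['pixels'][150:330,170:410,::-1],(400,300))]))
for c in (c,e):
    W=cloud(c).reshape(-1,3);W=W[np.isfinite(W[:,0])]
    for nm,lo,hi,ya,yb in(('be',.074,.085,.09,.16),('knob',.055,.065,.15,.25),('booktop',.175,.19,.05,.11)):
        P=W[(W[:,2]>lo)&(W[:,2]<hi)&(abs(W[:,0]-.486)<.07)&(W[:,1]>ya)&(W[:,1]<yb)]
        if len(P)>5:print(nm,len(P),np.percentile(P,[2,50,98],axis=0).round(4).tolist())
```

```text
be 5504 [[0.446, 0.0924, 0.0744], [0.4965, 0.1091, 0.0787], [0.5391, 0.113, 0.0836]]
knob 1737 [[0.4769, 0.1737, 0.056], [0.4868, 0.1846, 0.0593], [0.4975, 0.1977, 0.0632]]
be 108 [[0.4461, 0.1055, 0.0766], [0.4875, 0.1081, 0.0795], [0.5299, 0.1109, 0.0832]]
knob 32 [[0.4813, 0.1725, 0.0564], [0.4912, 0.1781, 0.0607], [0.4972, 0.1966, 0.0639]]
booktop 595 [[0.439, 0.0664, 0.1799], [0.4901, 0.0796, 0.1839], [0.5406, 0.0928, 0.1869]]
```

View pics/c8.png

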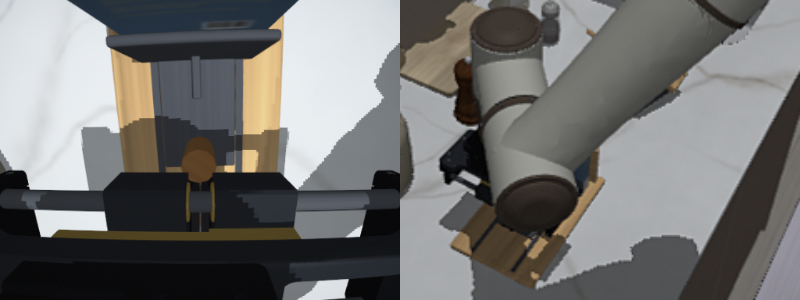

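The wrist view shows the knob (at (200,160)) centred on the closed fingers, and the plate nearing the book's cover. It has about 12 mm left to the book and then about 6 mm to the fixed end.

The manual's scale: shifts go in shares of 80 cm and turns go in shares of 90 degrees. Converting my numbers, 0.01 m / 0.8 = 0.0125, 0.008 m / 0.8 = 0.01.

```bash
echo '{"rows": [[0,0.0025,0,0,0,0,0],[0,0.005,0,0,0,0,0],[0,0.0075,0,0,0,0,0],[0,0.01,0,0,0,0,0],[0,0.0125,0,0,0,0,0]]}' | python3 steer.py|grep -E 'tcp|wrist'; echo '{"rows": [[0,0.0013,0,0,0,0,0],[0,0.0025,0,0,0,0,0],[0,0.0038,0,0,0,0,0]]}' | python3 steer.py|grep -E 'tcp|wrist'
```

```text
tcp_pos: [0.4854, 0.1979, 0.0385]
wrist_force: [-0.2, 1.8, 0.7]
tcp_pos: [0.4857, 0.1954, 0.0386]
wrist_force: [-2.0, 4.0, -0.6]
```

To row units: 0.002 m / 0.8 = 0.0025, 0.001 m / 0.8 = 0.0013.

```bash
echo '{"rows": [[0,0.0013,0,0,0,0,0],[0,0.0025,0,0,0,0,0]]}' | python3 steer.py|grep -E 'tcp|wrist'
```

```text
tcp_pos: [0.4858, 0.1938, 0.0386]
wrist_force: [-1.9, 4.9, -2.8]
```

To row units: 0.001 m / 0.8 = 0.0013.

```bash
echo '{"rows": [[0,0.0013,0,0,0,0,0],[0,0.0013,0,0,0,0,0]]}' | python3 steer.py|grep -E 'tcp|wrist'
cat > tp.py <<'E'
from bk import *
for n in('top','wrist'):
    c=r.capture(n);W=cloud(c).reshape(-1,3);W=W[np.isfinite(W[:,0])]
    for nm,lo,hi,ya,yb in(('be',.074,.085,.087,.16),('knob',.055,.065,.14,.25),('booktop',.175,.192,.04,.11),('fix',.078,.088,.03,.062)):
        P=W[(W[:,2]>lo)&(W[:,2]<hi)&(abs(W[:,0]-.486)<.07)&(W[:,1]>ya)&(W[:,1]<yb)]
        if len(P)>5:print(n,nm,len(P),np.percentile(P,[2,50,98],axis=0).round(4).tolist())
E
python3 tp.py
```

```text
tcp_pos: [0.4858, 0.1925, 0.0386]
wrist_force: [-1.8, 4.0, -2.5]
top knob 23 [[0.4808, 0.1575, 0.0566], [0.49, 0.162, 0.06], [0.497, 0.1671, 0.0628]]
top booktop 598 [[0.4389, 0.0644, 0.178], [0.4885, 0.0774, 0.1838], [0.5404, 0.0906, 0.1868]]
top fix 198 [[0.4328, 0.0482, 0.0789], [0.4876, 0.0528, 0.0827], [0.5435, 0.0576, 0.0858]]
wrist be 6104 [[0.4407, 0.0897, 0.0745], [0.4881, 0.0931, 0.0789], [0.5368, 0.0975, 0.0845]]
wrist knob 1739 [[0.4772, 0.158, 0.056], [0.4867, 0.1691, 0.0593], [0.4977, 0.1823, 0.0634]]
```

To row units: 0.0015 m / 0.8 = 0.0019, 0.001 m / 0.8 = 0.0013.

```bash
for i in 1 2; do echo '{"rows": [[0,0.0013,0,0,0,0,0],[0,0.0019,0,0,0,0,0]]}' | python3 steer.py|grep -E 'tcp|wrist'; done; python3 tp.py | grep -E 'booktop|top fix'
```

```text
tcp_pos: [0.4859, 0.1909, 0.0387]
wrist_force: [-1.6, 4.3, -1.6]
tcp_pos: [0.4859, 0.1894, 0.0387]
wrist_force: [-1.2, 4.6, -2.2]
top booktop 607 [[0.4389, 0.0621, 0.1804], [0.4903, 0.0751, 0.1838], [0.5407, 0.0881, 0.1869]]
top fix 200 [[0.4328, 0.0481, 0.0798], [0.4894, 0.0528, 0.0832], [0.5437, 0.0617, 0.0866]]
```

To row units: 0.0012 m / 0.8 = 0.0015, 0.0007 m / 0.8 = 0.0009.

```bash
for i in 1 2; do echo '{"rows": [[0,0.0009,0,0,0,0,0],[0,0.0015,0,0,0,0,0]]}' | python3 steer.py|grep -E 'tcp|wrist'; done; python3 tp.py | grep -E 'booktop|top fix'
```

```text
tcp_pos: [0.486, 0.1882, 0.0388]
wrist_force: [-1.0, 5.0, -2.7]
tcp_pos: [0.4859, 0.187, 0.0388]
wrist_force: [-0.4, 4.5, -1.9]
top booktop 604 [[0.4389, 0.06, 0.1808], [0.4904, 0.0729, 0.1839], [0.5405, 0.0861, 0.1872]]
top fix 217 [[0.4335, 0.0481, 0.0786], [0.4879, 0.0529, 0.0828], [0.5435, 0.06, 0.0869]]
```

Still sliding, with about 2 mm to go.

To row units: 0.001 m / 0.8 = 0.0013, 0.0006 m / 0.8 = 0.0008.

```bash
echo '{"rows": [[0,0.0008,0,0,0,0,0],[0,0.0013,0,0,0,0,0]]}' | python3 steer.py|grep -E 'tcp|wrist'; echo '{"rows": [[0,0.0008,0,0,0,0,0],[0,0.0008,0,0,0,0,0]]}' | python3 steer.py|grep -E 'tcp|wrist'
```

```text
tcp_pos: [0.4859, 0.1861, 0.0387]
wrist_force: [-0.5, 4.2, -2.9]
tcp_pos: [0.486, 0.186, 0.0388]
wrist_force: [-0.9, 5.9, -2.7]
```

To row units: 0.0006 m / 0.8 = 0.0008.

```bash
echo '{"rows": [[0,0.0008,0,0,0,0,0],[0,0.0008,0,0,0,0,0]]}' | python3 steer.py|grep -E 'tcp|wrist'; python3 tp.py | grep -E 'booktop'
```

```text
tcp_pos: [0.486, 0.1859, 0.0388]
wrist_force: [-1.3, 7.6, -2.8]
top booktop 595 [[0.4389, 0.0583, 0.1786], [0.4905, 0.071, 0.1837], [0.5407, 0.0841, 0.1872]]
```

To row units: 0.001 m / 0.8 = 0.0013.

```bash
for i in 1 2; do echo '{"rows": [[0,0.0013,0,0,0,0,0],[0,0.0013,0,0,0,0,0]]}' | python3 steer.py|grep -E 'tcp|wrist'; done; python3 tp.py | grep -E 'booktop|wrist'
```

```text
tcp_pos: [0.4861, 0.1858, 0.0388]
wrist_force: [-3.0, 10.4, -2.8]
tcp_pos: [0.4862, 0.1856, 0.0389]
wrist_force: [-4.6, 13.3, -3.6]
top booktop 592 [[0.4389, 0.0583, 0.1788], [0.4905, 0.071, 0.1837], [0.5405, 0.0841, 0.1869]]
wrist be 2828 [[0.4469, 0.0871, 0.0746], [0.4907, 0.0893, 0.0787], [0.5309, 0.0912, 0.0803]]
wrist knob 1711 [[0.4771, 0.1518, 0.0563], [0.4868, 0.1625, 0.0593], [0.4977, 0.1755, 0.0635]]
```

Held firmly at 13 N. Backing off straight, then up.

To row units: -0.05 m / 0.8 = -0.0625, -0.04 m / 0.8 = -0.05.

```bash
echo '{"rows": [[0,-0.0038,0,0,0,0,0],[0,-0.0075,0,0,0,0,0],[0,-0.015,0,0,0,0,0],[0,-0.0313,0,0,0,0,0],[0,-0.05,0,0,0,0,0],[0,-0.0625,0,0,0,0,0],[0,-0.0625,0,-0.025,0,0,0],[0,-0.0625,0,-0.0625,0,0,0]]}' | python3 steer.py; echo '{"rows": [[0,0,0,-0.05,0,0,0],[0,0,0,-0.1,0,0,0],[0,0,0,-0.15,0,0,0],[0,-0.05,0,-0.2,0,0,0],[0,-0.1,0,-0.25,0,0,0],[0,-0.1,0,-0.25,0,0,0]]}' | python3 steer.py;python3 tp.py
python3 - <<'E'
from bk import *
c=shot('side','s9');d=shot('top','t9');book(c,zl=.085)
cv2.imwrite('pics/c9.png',np.hstack([cv2.resize(c['pixels'][130:330,150:390,::-1],(400,333)),cv2.resize(d['pixels'][130:330,140:380,::-1],(400,333))]))
E
```

```text
time_s: 19.2
tcp_pos: [0.4851, 0.2327, 0.0877]
ee_rot: [[-0.02, -1.0, 0.004], [-1.0, 0.02, 0.002], [-0.002, -0.004, -1.0]]
wrist_force: [-0.1, 0.6, 0.3]
gripper_width: 0.008
gripper_force: 0.0
time_s: 19.8
tcp_pos: [0.4876, 0.3156, 0.2941]
ee_rot: [[-0.017, -1.0, 0.015], [-1.0, 0.018, 0.011], [-0.011, -0.015, -1.0]]
wrist_force: [0.5, 0.3, 0.1]
gripper_width: 0.003
gripper_force: 0.0
top knob 78 [[0.4775, 0.152, 0.0565], [0.4882, 0.162, 0.0602], [0.4995, 0.1732, 0.0635]]
top booktop 593 [[0.4389, 0.0583, 0.1797], [0.4904, 0.071, 0.1838], [0.5406, 0.0841, 0.1871]]
top fix 199 [[0.4328, 0.0481, 0.0785], [0.4872, 0.0527, 0.083], [0.5439, 0.0577, 0.0864]]
wrist knob 273 [[0.4782, 0.1525, 0.0565], [0.4882, 0.1632, 0.0593], [0.4985, 0.1732, 0.0608]]
face 733 c [0.4738 0.0842 0.1344] n [-2.380e-02  9.997e-01 -9.000e-04] lean(+=top to +y) 0.05 yaw 1.37
 x [0.4324 0.5305] z [0.0866 0.1822] ((0.010720498859882355, -0.0009580962359905243), (0.10001785308122635, 0.10623165965080261), 89.51606750488281)
```

View pics/c9.png

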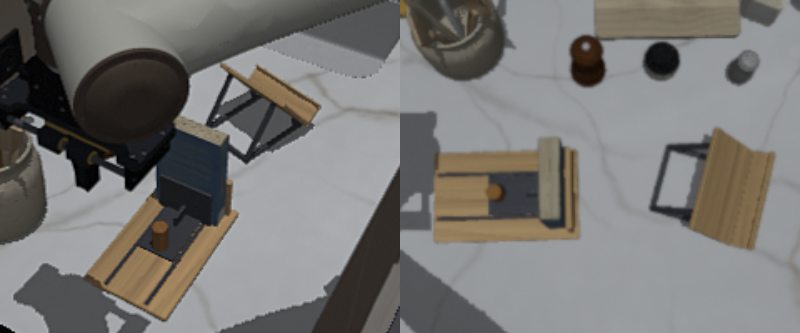

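The book stands upright and flush between the plates, near (195,165) on the left and (550,180) on the right. It is within about 2 mm of centre, and the arm is clear. The three loose items have not moved, so I'm handing in.

```bash
python3 -c "
from station import r
print(r.finish_job())"
```

```text
the job is handed in; nothing more can be done
None
```

The cook book stands upright on its foot in the rack, within about 2 mm of centre and held snugly by the bookend; the job was handed in at about 20 s with the arm clear and the timer, shaker and mill untouched.

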